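Washed parts to the inspection tray, place for place

TASK

The four unmarked steel parts are fresh from the washer and are known only by their place in the carrier, counted from its red clip. Move each one to the same place in the aluminium inspection tray, counted from the tray's red end (the part next to the clip goes into the recess next to the red end, and so on), so that the record sheet stays right. Stand each upright on the floor of its recess, set down gently and let go, and do not drop or knock over any part on the way.

Things in the scene. Friction and masses are not known exactly. Their poses are not given: they have to be found in the camera images.
- hex_adapter: steel reducing adapter, the one with a hexagon round its middle, standing on its thread: 94 mm high, 0.34 kg; thread 38 mm across up to 36 mm, hexagon 51 x 44 mm from 36 to 57 mm, round top end 39 mm across from 57 to 94 mm, which is where to grip it. Origin: centre of its foot; z up along its axis
- arbor: grey steel stepped arbor, standing: 98 mm high, 0.42 kg; round body 43 mm across up to 44 mm, tapering to a round shank 24 mm across from 56 to 98 mm, which is where to grip it. Origin: centre of its foot; z up along its axis
- tube_stub: bright steel tube stub with a collar round its top, standing: 63 mm high, 26 mm across, 0.07 kg; grip it anywhere above its cup. Origin: centre of its foot; z up along its axis
- grease_barb: small bright steel barbed plug standing on its flange: 46 mm high, 0.03 kg; 27 mm across up to 5 mm, tapering evenly to 18 mm at 31 mm and 10 mm at 43 mm; grip it at 15 to 35 mm. Origin: centre of its foot; z up along its axis
- cup_hex: blue plastic cup fixed on the washer carrier, in which the hexagon adapter stands at the start: 63 mm across and 14 mm high, bore 44 mm, its floor 4 mm above its underside. Origin: centre of the underside, 6 mm above the table; z up; y along the row. It never moves, so it keeps showing which place the hexagon adapter came from
- cup_arbor: yellow plastic cup fixed on the washer carrier, in which the arbor stands at the start: 63 mm across and 14 mm high, bore 49 mm, its floor 4 mm above its underside. Origin: centre of the underside, 6 mm above the table; z up; y along the row. It never moves, so it keeps showing which place the arbor came from
- cup_tube: white plastic cup fixed on the washer carrier, in which the tube stub stands at the start: 63 mm across and 14 mm high, bore 32 mm, its floor 4 mm above its underside. Origin: centre of the underside, 6 mm above the table; z up; y along the row. It never moves, so it keeps showing which place the tube stub came from
- cup_barb: black plastic cup fixed on the washer carrier, in which the barbed plug stands at the start: 63 mm across and 14 mm high, bore 33 mm, its floor 4 mm above its underside. Origin: centre of the underside, 6 mm above the table; z up; y along the row. It never moves, so it keeps showing which place the barbed plug came from
- red_clip: red plastic clip, 66 x 16 x 22 mm, across one end (either) of the washer carrier, from which places are counted; the other end's clip is grey. The carrier is a steel strip 82 x 352 x 6 mm; its four cups stand in a straight row 76 mm apart, colours in any order, centred 51, 127, 203 and 279 mm from the clip's origin. Origin: centre of its underside, 6 mm above the table
- tray: fixed aluminium inspection tray 90 x 352 mm, 22 mm high, with one red end and a row of four round black-floored recesses 58 mm across (bevelled mouth), 12 mm deep, floor 10 mm above the table. Origin: centre of underside; z up; y along the row to the red end. Recess centres: x = 0, y = +114 (first, by the red end), +38, -38, -114 mm. It may stand left or right of the carrier

How it is judged:
By the outcome, as a careful person would: the job done as asked, in the order asked, and still so for the second after the job is handed in, with the robot touching nothing.
It also fails if it takes over 125 s, if anything falls off the work surface, if the arm or the gripper's body presses on something with over 40 N, if the wrist force passes 120 N, or if a joint passes its speed limit or range.

ROBOT

A 6-joint arm with a two-finger parallel gripper is mounted at the origin on a cart in front of the work surface, level with it; the furniture and walls round the work are solid. World frame = base frame: x ahead of the robot, y to its left, z up, the work surface at z = 0. Lengths are in m, angles in rad, forces in N, time in s.
With the tool pointing down it reaches from about 0.275 to 0.85 m from the base axis. Payload 19 kg.
Tool frame: the origin (TCP) lies midway between the tips of the shut fingers; the grasp point (between the pads) lies 19 mm behind it (bot.grasp_offset is the z of the grasp point in the tool frame, in m); z points along the fingers, y is the line along which they close (so a half turn about z gives the same grasp; the last joint's range is limited). The gripper opens to 85 mm and grips with 20 to 120 N. Pads are 22 mm wide; open, the fingers measure 114 mm over their backs; the gripper's body (76 mm by 85 mm) begins 54 mm behind the grasp point. The pads swing forward as they close: fully open they stand 13 mm farther back than shut.
Start: joints at [-1.351, 0.15, 1.437, -0, 1.554, -0.134], TCP at [0.199, -0.539, 0.231] pointing down, gripper open.
Joint ranges: [-2.8, 2.8], [-0.68, 2.1], [0.12, 2.68], [-1.39, 4.53], [0.16, 2.79], [-2.81, 2.81]. Speed limits (rad/s): [1.89, 1.89, 2.22, 3.01, 3.01, 3.01].

INTERFACE

Orientations are given as a rotation vector (axis times angle).
In Python, from rig import bot gives the robot as it stands.
- The arm moves only by the tool drive_tool, never from a script. Its argument "moves" is a list of rows, each an object with "slide": the shift along the tool's x, y, z each as a share of 0.1 m, from -1 to 1, a list of three; "turn": the turn, a rotation vector about the tool's x, y, z each as a share of 45 degrees, from -1 to 1, a list of three; "grip": the opening, from 0 (shut) to 1 (fully open). A call has 1 to 12 rows; each row is the pose to reach, as a shift and turn from the pose commanded when the call began, along the tool's axes at that moment; what a row does not reach only later rows make up. A row lasts 1/10 s, in which the tool goes at most 50 mm and 8.59 degrees, less where a joint would pass 70% of its speed; a pose out of reach is approached as far as the arm can. A call with a number of a shift or a turn outside -1 to 1 is refused whole. A call with a gripper value outside its range is refused whole. The fingers move at their own pace and stop on an object; "squeeze" is the grip in N (left out, the last holds). Time passes only in rows, so rows that repeat a pose let the fingers close. It gives the time, the measured TCP pose, the force, the opening and the grip force at its end, in the units of the state.
- bot.sense(): the state, without advancing time (a new reading comes with each control period).
- bot.read_camera(name): name is "scene" or "top"; returns (picture, depth): 420x560x3 uint8, red, green, blue; 420x560 float32, m along the optical axis (not along the pixel's ray), 0 where there is no reading.
- bot.calibration(name): a dict with "fx", "fy", "cx", "cy" (pixels), "distortion" ([k1, k2, p1, p2, k3] as OpenCV has them; the pictures are not rectified), "world_to_cam" (4x4, takes a point from world to camera coordinates). Camera axes: x right, y up, looking along -z (the intrinsics and any distortion apply to the point x, -y, -z); pixel columns grow to the right and rows downward; lengths in m; the calibration is good to about 2 mm. A picture is of the moment at which its call begins. calibration takes no time and is no camera call.
- bot.finish_job(): hands the job in; it is judged then, once.
The state is a dict: "time": time; "joint_positions": joint angles; "qvel": joint speeds; "joint_efforts": joint torques, N m; "tool_pos": TCP position; "eef_rot": TCP orientation; "contact_force": force on the tool from outside, world axes, zero at the start; "ft_torque": the same for the moment, N m; "finger_gap": finger opening in m; "grasp_force": force on a finger pad.
Only numpy, scipy, OpenCV 4.12 (cv2) and the standard library are available. Lean on these libraries where they do the work, as an engineer would, in place of code of your own. Each camera call takes 0.05 s, during which the arm holds its last target. There are 200 camera calls.

## Working session

There is one attempt and no reset: what is moved stays moved. The work goes in short steps, Python scripts to look and compute and a tool call to move; the robot and the scene stay as the last step left them, time stands still between calls to the robot, and variables do not carry over. Pictures are saved under pics/ and viewed, at most 14 in all, crops included, and the job is handed in when it is done.

Besides the shell and the picture viewer there is one more tool, called after "Emit:" as name(argument=value, ...) on one line, values as JSON. drive_tool: Moves the arm, as the interface text tells. Shift numbers are shares of 0.1 m and turn numbers shares of 45 degrees, none past 1 either way. Its arguments: {"type":"object","properties":{"moves":{"type":"array"},"squeeze":{"type":"number"}},"required":["moves"]}

```bash
mkdir -p pics; ls
python3 - <<'E'
from rig import bot
import cv2
s=bot.sense();print({k:s[k] for k in("time","tool_pos","eef_rot","finger_gap","contact_force")},bot.grasp_offset)
for n in("scene","top"):
    p,d=bot.read_camera(n);cv2.imwrite(f"pics/{n}0.png",p[:,:,::-1]);c=bot.calibration(n);print(n,c)
E
```

```text
pics
{'time': 0.0, 'tool_pos': array([ 0.19913635, -0.5391377 ,  0.23066914]), 'eef_rot': array([-3.09133119e+00, -5.52622600e-01,  8.91168782e-05]), 'finger_gap': 0.08528769507895033, 'contact_force': array([ 0.11555707, -0.19140063, -1.12866476])} -0.0187
scene {'fx': 380.6767487738857, 'fy': 380.6767487738857, 'cx': 286.1371370748708, 'cy': 208.72196210007968, 'distortion': array([-0.00785673,  0.        ,  0.        ,  0.        ,  0.        ]), 'world_to_cam': array([[-0.5972798 , -0.80200848, -0.00626478,  0.32710396],
       [ 0.40492399, -0.30828318,  0.86081243, -0.24237939],
       [-0.6923102 ,  0.51160912,  0.50888379, -0.61865151],
       [ 0.        ,  0.        ,  0.        ,  1.        ]])}
top {'fx': 384.1850442841255, 'fy': 384.1850442841255, 'cx': 279.71201548671735, 'cy': 206.62350415158843, 'distortion': array([0.01706467, 0.        , 0.        , 0.        , 0.        ]), 'world_to_cam': array([[-0.01918968, -0.99981004,  0.00341305,  0.00855925],
       [ 0.99868117, -0.0190052 ,  0.04769399, -0.51166364],
       [-0.04762007,  0.00432378,  0.99885616, -1.07423817],
       [ 0.        ,  0.        ,  0.        ,  1.        ]])}
```

View pics/top0.png

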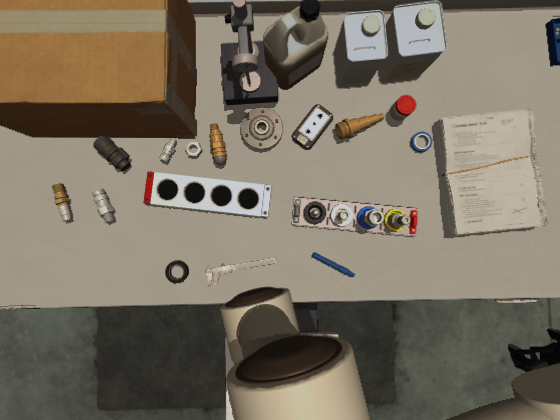

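View pics/scene0.png

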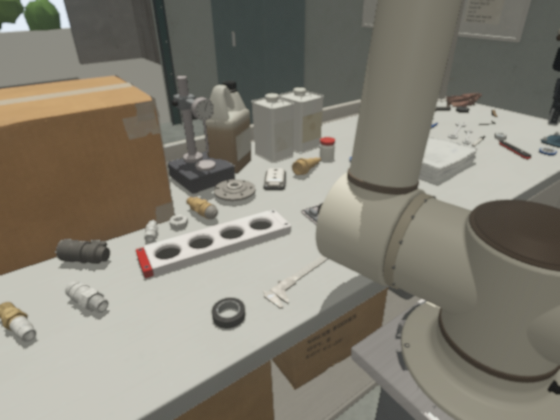

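The top view shows the tray on the left with its red end leftmost (150,188). Its recesses are at about (167,189), (194,192), (221,195) and (248,198). The carrier is on the right with the red clip at (413,221). Counted from the clip, the cups are yellow (398,220), blue (371,217), white (342,215) and black (316,211). So the places are arbor 1, hex 2, tube 3 and barb 4. The scene view confirms the tray's red end on the left, while the arm hides the carrier.

```bash
cat > h.py <<'E'
import numpy as np,cv2
from rig import bot
from scipy.spatial.transform import Rotation as R
def rays(n,uv):
    c=bot.calibration(n);K=np.array([[c["fx"],0,c["cx"]],[0,c["fy"],c["cy"]],[0,0,1]])
    q=cv2.undistortPoints(np.array(uv,float).reshape(-1,1,2),K,c["distortion"]).reshape(-1,2)
    M=c["world_to_cam"];Rt=M[:3,:3].T
    return -Rt@M[:3,3],np.c_[q[:,0],-q[:,1],-np.ones(len(q))]@Rt.T
def plane(n,uv,z):
    o,d=rays(n,uv);return o+d*((z-o[2])/d[:,2])[:,None]
def world(n,depth):
    H,W=depth.shape;v,u=np.mgrid[:H,:W];o,d=rays(n,np.c_[u.ravel(),v.ravel()])
    P=o+d*depth.reshape(-1,1);P[depth.ravel()==0]=np.nan
    return P.reshape(H,W,3)
def goto(xyz,yaw=None):
    """shift (units of 0.1 m) and turn (units of 45 deg) in tool axes to bring TCP to xyz, tool down, tool-y at yaw"""
    s=bot.sense();r=R.from_rotvec(s["eef_rot"]);sl=r.inv().apply(np.array(xyz)-s["tool_pos"])/.1
    t=np.zeros(3)
    if yaw is not None:
        y=np.array([np.cos(yaw),np.sin(yaw),0]);z=np.array([0,0,-1.])
        t=min(((r.inv()*R.from_matrix(np.c_[np.cross(k*y,z),k*y,z])).as_rotvec() for k in(1,-1)),key=np.linalg.norm)/(np.pi/4)
    print("slide",sl.round(3),"turn",t.round(3))
E
cat > look.py <<'E'
from h import *
p,d=bot.read_camera("top");W=world("top",d);hsv=cv2.cvtColor(p,cv2.COLOR_RGB2HSV)
# tray recesses
m=((hsv[...,2]<60)*255).astype(np.uint8);m[:,:140]=0;m[:,275:]=0;m[:170]=0;m[215:]=0
def blobs(m,a=150):
    n,l,s,c=cv2.connectedComponentsWithStats(m);return [(c[i],s[i,4]) for i in range(1,n) if s[i,4]>a]
b=sorted(blobs(m),key=lambda t:t[0][0]);print("recess px",[(t[0].round(1),t[1]) for t in b])
T=plane("top",[t[0] for t in b],.016);print(T.round(4),np.linalg.norm(np.diff(T,axis=0),axis=1))
# parts by depth above the carrier
z=W[...,2];roi=np.zeros(z.shape,bool);roi[190:245,285:425]=1
print("table z",np.nanmedian(z[230:240,100:200]),"tray top",np.nanmedian(z[172:180,175:240]))
for k,(u,v,zt) in {"arbor":(398,220,.108),"hex":(371,217,.104),"tube":(342,215,.073),"barb":(316,211,.056)}.items():
    w=np.zeros_like(roi);w[v-17:v+17,u-13:u+14]=1
    P=W[w&(z>.028)];top=np.nanmax(P[:,2]);Q=P[P[:,2]>zt-.01]
    print(k,"top",top.round(4),len(Q),"top mean",Q.mean(0).round(4) if len(Q) else None)
    C=W[w&(z>.015)&(z<.024)];A=np.c_[2*C[:,:2],np.ones(len(C))];e=C[:,:2]
    print("  rim",len(C),((e.min(0)+e.max(0))/2).round(4),np.ptp(e,axis=0).round(3))
for nm,c in(("red",(hsv[...,1]>150)&((hsv[...,0]<6)|(hsv[...,0]>174))),):
    mm=(c&(z<.06)*1>0);mm[:170]=0;mm[245:]=0
    for c,a in blobs((mm*255).astype(np.uint8),20):print(nm,c.round(1),a,plane("top",[c],.028 if c[0]>280 else .022).round(4))
cv2.imwrite("pics/crop.png",cv2.resize(p[165:250,140:430,::-1],None,fx=2.7,fy=2.7,interpolation=cv2.INTER_CUBIC))
E
python3 look.py
```

```text
recess px [(array([167.3, 189.3]), np.int32(303)), (array([194.1, 192.3]), np.int32(304)), (array([221. , 195.3]), np.int32(301)), (array([247.8, 198.4]), np.int32(297))]
[[0.5663 0.3145 0.016 ]
 [0.5565 0.2394 0.016 ]
 [0.5466 0.1637 0.016 ]
 [0.5365 0.0882 0.016 ]] [0.07573675 0.076312   0.07619065]
table z 5.6688234377211266e-05 tray top 0.0011280906909142407
arbor top 0.1108 70 top mean [ 0.4671 -0.3221  0.1061]
  rim 143 [ 0.4652 -0.3324] [0.067 0.076]
hex top 0.1073 124 top mean [ 0.4762 -0.2489  0.1031]
  rim 128 [ 0.4819 -0.2567] [0.07  0.074]
tube top 0.0758 57 top mean [ 0.4842 -0.1723  0.0706]
  rim 272 [ 0.4806 -0.1741] [0.07 0.06]
barb top 0.0596 23 top mean [ 0.4938 -0.0968  0.0525]
  rim 283 [ 0.4945 -0.0988] [0.062 0.06 ]
red [148.3 187.1] 188 [[0.5729 0.3657 0.022 ]]
red [413.1 221.2] 125 [[ 0.4632 -0.371   0.028 ]]
```

View pics/crop.png

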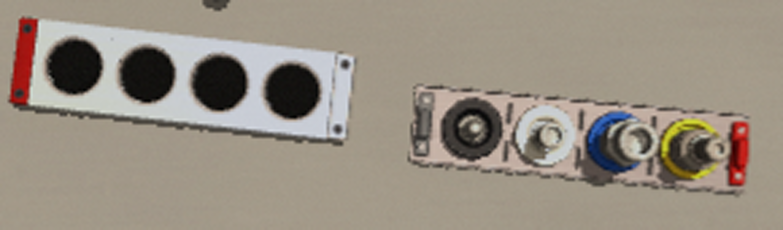

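The crop confirms the order. From the red clip at right it is yellow/arbor, blue/hex, white/tube, black/barb, and the tray's red end is at left. The measured spacings (75.7 to 76.3 mm) and heights agree with the given sizes. I'll start with the arbor.

```bash
python3 -c "
from h import *
goto((.467,-.322,.2),-.12);print(R.from_rotvec(bot.sense()['eef_rot']).as_matrix().round(3))"
```

```text
slide [ 3.265 -1.109  0.31 ] turn [-1.000e-03 -1.000e-03 -1.397e+00]
[[ 0.938  0.346 -0.   ]
 [ 0.346 -0.938  0.001]
 [ 0.    -0.001 -1.   ]]
```

Emit:
drive_tool(moves=[{"slide": [0.5, -0.2, 0], "turn": [0, 0, -0.19], "grip": 1}, {"slide": [1, -0.35, 0], "turn": [0, 0, -0.38], "grip": 1}, {"slide": [1, -0.35, 0], "turn": [0, 0, -0.57], "grip": 1}, {"slide": [1, -0.35, 0], "turn": [0, 0, -0.76], "grip": 1}, {"slide": [1, -0.35, 0], "turn": [0, 0, -0.95], "grip": 1}, {"slide": [1, -0.35, 0], "turn": [0, 0, -1], "grip": 1}, {"slide": [1, -0.35, 0], "turn": [0, 0, -1], "grip": 1}])

```text
time: 0.85
tool_pos: [0.2809, -0.4718, 0.2311]
eef_rot: [-2.645, -1.695, -0.0]
contact_force: [0.0, 1.0, 0.7]
finger_gap: 0.0852
grasp_force: 0.0
```

Emit:
drive_tool(moves=[{"slide": [0, 0, 0], "turn": [0, 0, -0.19], "grip": 1}, {"slide": [0, 0, 0], "turn": [0, 0, -0.4], "grip": 1}, {"slide": [0, 0, 0], "turn": [0, 0, -0.4], "grip": 1}, {"slide": [0, 0, 0], "turn": [0, 0, -0.4], "grip": 1}])

```text
time: 1.25
tool_pos: [0.2808, -0.4719, 0.2312]
eef_rot: [-2.353, -2.081, -0.0]
contact_force: [0.4, -0.3, 0.5]
finger_gap: 0.0855
grasp_force: 0.0
```

```bash
python3 -c "
from h import *
goto((.467,-.322,.2),-.12);print(R.from_rotvec(bot.sense()['eef_rot']).as_matrix().round(3))"
```

```text
slide [1.714 1.665 0.312] turn [-0.    -0.    -0.003]
[[ 0.122  0.993 -0.   ]
 [ 0.993 -0.122  0.   ]
 [ 0.    -0.    -1.   ]]
```

Emit:
drive_tool(moves=[{"slide": [0.43, 0.415, 0], "turn": [0, 0, 0], "grip": 1}, {"slide": [0.86, 0.83, 0], "turn": [0, 0, 0], "grip": 1}, {"slide": [0.86, 0.83, 0], "turn": [0, 0, 0], "grip": 1}, {"slide": [0.86, 0.83, 0], "turn": [0, 0, 0], "grip": 1}])

```text
time: 1.65
tool_pos: [0.3752, -0.3945, 0.2313]
eef_rot: [2.35, 2.085, 0.001]
contact_force: [-0.3, -1.1, 0.2]
finger_gap: 0.0853
grasp_force: 0.0
```

Emit:
drive_tool(moves=[{"slide": [0.43, 0.415, 0], "turn": [0, 0, 0], "grip": 1}, {"slide": [0.85, 0.83, 0.3], "turn": [0, 0, 0], "grip": 1}, {"slide": [0.85, 0.83, 0.3], "turn": [0, 0, 0], "grip": 1}, {"slide": [0.85, 0.83, 0.3], "turn": [0, 0, 0], "grip": 1}, {"slide": [0.85, 0.83, 0.3], "turn": [0, 0, 0], "grip": 1}])

```text
time: 2.15
tool_pos: [0.4655, -0.3218, 0.2012]
eef_rot: [-2.35, -2.085, 0.001]
contact_force: [-1.2, 0.1, 0.9]
finger_gap: 0.0856
grasp_force: 0.0
```

```bash
python3 -c "
from h import *
goto((.467,-.322,.068),-.12)
p,d=bot.read_camera('scene');cv2.imwrite('pics/s1.png',p[:,:,::-1])"
```

```text
slide [0.    0.016 1.332] turn [-0.001 -0.     0.001]
```

View pics/s1.png

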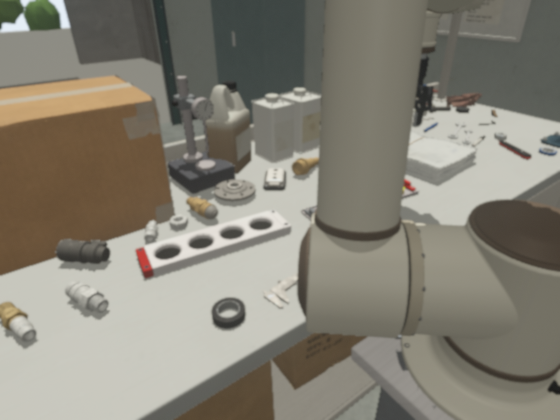

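The arm hides the carrier from the scene camera, with only the red clip visible near (408,185). I'll descend on the measured position and close.

Emit:
drive_tool(moves=[{"slide": [0, 0, 0.4], "turn": [0, 0, 0], "grip": 1}, {"slide": [0, 0.01, 0.7], "turn": [0, 0, 0], "grip": 1}, {"slide": [0, 0.01, 0.9], "turn": [0, 0, 0], "grip": 1}, {"slide": [0, 0.01, 0.9], "turn": [0, 0, 0], "grip": 1}], squeeze=50)

```text
time: 2.6
tool_pos: [0.4651, -0.322, 0.1093]
eef_rot: [-2.348, -2.082, 0.001]
contact_force: [-0.1, 0.1, 0.5]
finger_gap: 0.0855
grasp_force: 0.0
```

Emit:
drive_tool(moves=[{"slide": [0, 0, 0.2], "turn": [0, 0, 0], "grip": 1}, {"slide": [0, 0, 0.43], "turn": [0, 0, 0], "grip": 1}, {"slide": [0, 0, 0.43], "turn": [0, 0, 0], "grip": 1}, {"slide": [0, 0, 0.43], "turn": [0, 0, 0], "grip": 0.45}, {"slide": [0, 0, 0.43], "turn": [0, 0, 0], "grip": 0.4}, {"slide": [0, 0, 0.43], "turn": [0, 0, 0], "grip": 0.35}, {"slide": [0, 0, 0.43], "turn": [0, 0, 0], "grip": 0.3}, {"slide": [0, 0, 0.43], "turn": [0, 0, 0], "grip": 0.2}, {"slide": [0, 0, 0.43], "turn": [0, 0, 0], "grip": 0.1}, {"slide": [0, 0, 0.43], "turn": [0, 0, 0], "grip": 0.1}, {"slide": [0, 0, 0.43], "turn": [0, 0, 0], "grip": 0.1}, {"slide": [0, 0, 0.43], "turn": [0, 0, 0], "grip": 0.1}])

```text
time: 3.8
tool_pos: [0.467, -0.3218, 0.0692]
eef_rot: [2.347, 2.087, 0.0]
contact_force: [-1.2, 0.1, 6.3]
finger_gap: 0.0226
grasp_force: 48.7
```

Emit:
drive_tool(moves=[{"slide": [0, 0, -0.1], "turn": [0, 0, 0], "grip": 0.1}, {"slide": [0, 0, -0.3], "turn": [0, 0, 0], "grip": 0.1}, {"slide": [0, 0, -0.6], "turn": [0, 0, 0], "grip": 0.1}, {"slide": [0, 0, -0.9], "turn": [0, 0, 0], "grip": 0.1}, {"slide": [0, 0, -1], "turn": [0, 0, 0], "grip": 0.1}])

```text
time: 4.3
tool_pos: [0.4674, -0.3221, 0.1716]
eef_rot: [2.345, 2.085, 0.001]
contact_force: [1.3, -0.7, -5.0]
finger_gap: 0.0224
grasp_force: 49.8
```

Emit:
drive_tool(moves=[{"slide": [0, 0, -0.3], "turn": [0, 0, 0], "grip": 0.1}, {"slide": [0, 0, -0.4], "turn": [0, 0, 0], "grip": 0.1}, {"slide": [0, 0, -0.4], "turn": [0, 0, 0], "grip": 0.1}])

```text
time: 4.6
tool_pos: [0.4671, -0.3219, 0.2089]
eef_rot: [2.347, 2.086, 0.0]
contact_force: [0.2, 0.0, -4.1]
finger_gap: 0.0226
grasp_force: 50.2
```

```bash
python3 -c "
from h import *
goto((.5663,.3145,.21),-.12);s=bot.sense();print(s['finger_gap'],s['contact_force'])"
```

```text
slide [ 6.436  0.24  -0.016] turn [0.002 0.001 0.003]
0.022557635110522854 [ 0.21976974  0.03694642 -4.08605074]
```

Emit:
drive_tool(moves=[{"slide": [0.15, 0, 0], "turn": [0, 0, 0], "grip": 0.1}, {"slide": [0.4, 0.01, 0], "turn": [0, 0, 0], "grip": 0.1}, {"slide": [0.7, 0.03, 0], "turn": [0, 0, 0], "grip": 0.1}, {"slide": [1, 0.04, 0], "turn": [0, 0, 0], "grip": 0.1}])

```text
time: 5.0
tool_pos: [0.482, -0.221, 0.2063]
eef_rot: [-2.347, -2.085, 0.001]
contact_force: [0.6, 0.1, -4.4]
finger_gap: 0.0224
grasp_force: 49.9
```

Emit:
drive_tool(moves=[{"slide": [0.3, 0.01, 0], "turn": [0, 0, 0], "grip": 0.1}, {"slide": [0.65, 0.02, 0], "turn": [0, 0, 0], "grip": 0.1}, {"slide": [1, 0.04, 0], "turn": [0, 0, 0], "grip": 0.1}])

```text
time: 5.3
tool_pos: [0.4975, -0.1219, 0.2065]
eef_rot: [-2.347, -2.086, 0.001]
contact_force: [0.8, -0.7, -4.2]
finger_gap: 0.0222
grasp_force: 49.9
```

Emit:
drive_tool(moves=[{"slide": [0.3, 0.01, 0], "turn": [0, 0, 0], "grip": 0.1}, {"slide": [0.65, 0.02, 0], "turn": [0, 0, 0], "grip": 0.1}, {"slide": [1, 0.04, 0], "turn": [0, 0, 0], "grip": 0.1}])

```text
time: 5.6
tool_pos: [0.513, -0.0231, 0.2066]
eef_rot: [-2.347, -2.086, 0.002]
contact_force: [0.9, 0.3, -5.3]
finger_gap: 0.0223
grasp_force: 49.9
```

Emit:
drive_tool(moves=[{"slide": [0.3, 0.01, 0], "turn": [0, 0, 0], "grip": 0.1}, {"slide": [0.65, 0.02, 0], "turn": [0, 0, 0], "grip": 0.1}, {"slide": [1, 0.04, 0], "turn": [0, 0, 0], "grip": 0.1}])

```text
time: 5.9
tool_pos: [0.5287, 0.0757, 0.2066]
eef_rot: [-2.347, -2.086, 0.002]
contact_force: [1.0, -1.0, -4.1]
finger_gap: 0.0225
grasp_force: 49.9
```

Emit:
drive_tool(moves=[{"slide": [0.3, 0.01, 0], "turn": [0, 0, 0], "grip": 0.1}, {"slide": [0.65, 0.02, 0], "turn": [0, 0, 0], "grip": 0.1}, {"slide": [1, 0.04, 0], "turn": [0, 0, 0], "grip": 0.1}])

```text
time: 6.2
tool_pos: [0.5442, 0.1744, 0.2065]
eef_rot: [-2.347, -2.086, 0.003]
contact_force: [0.5, -1.0, -4.8]
finger_gap: 0.0224
grasp_force: 49.9
```

Emit:
drive_tool(moves=[{"slide": [0.3, 0.01, 0], "turn": [0, 0, 0], "grip": 0.1}, {"slide": [0.65, 0.02, 0], "turn": [0, 0, 0], "grip": 0.1}, {"slide": [1, 0.04, 0], "turn": [0, 0, 0], "grip": 0.1}])

```text
time: 6.5
tool_pos: [0.5599, 0.2732, 0.2064]
eef_rot: [-2.347, -2.087, 0.003]
contact_force: [1.5, -0.1, -3.7]
finger_gap: 0.0224
grasp_force: 49.9
```

Emit:
drive_tool(moves=[{"slide": [0.2, 0, 0], "turn": [0, 0, 0], "grip": 0.1}, {"slide": [0.35, 0, 0], "turn": [0, 0, 0], "grip": 0.1}, {"slide": [0.43, 0, 0], "turn": [0, 0, 0], "grip": 0.1}, {"slide": [0.43, 0, 0], "turn": [0, 0, 0], "grip": 0.1}, {"slide": [0.43, 0, 0], "turn": [0, 0, 0], "grip": 0.1}])

```text
time: 7.0
tool_pos: [0.5659, 0.3133, 0.2082]
eef_rot: [2.349, 2.087, -0.001]
contact_force: [-0.8, -0.2, -3.8]
finger_gap: 0.0224
grasp_force: 49.9
```

```bash
python3 -c "
from h import *
goto((.5663,.3145,.069),-.12);s=bot.sense();print(s['finger_gap'],s['contact_force'],s['joint_positions'])
p,d=bot.read_camera('scene');cv2.imwrite('pics/s2.png',p[:,:,::-1])"
```

```text
slide [0.012 0.003 1.392] turn [-0.     0.     0.003]
0.022438737664862842 [-0.78703124 -0.16449384 -3.79656391] [ 3.86717086e-01  3.08667711e-01  1.29096289e+00 -1.61451218e-04
  1.54225404e+00  5.04698776e-01]
```

View pics/s2.png

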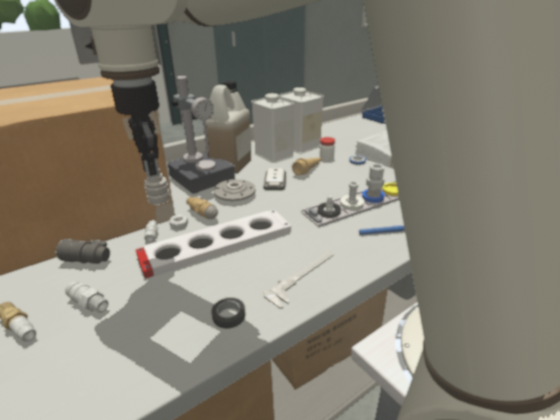

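The arbor hangs upright over the first recess, at about (158,195). I'll lower it.

Emit:
drive_tool(moves=[{"slide": [0, 0, 0.3], "turn": [0, 0, 0], "grip": 0.1}, {"slide": [0.01, 0, 0.6], "turn": [0, 0, 0], "grip": 0.1}, {"slide": [0.01, 0, 0.9], "turn": [0, 0, 0], "grip": 0.1}, {"slide": [0.01, 0, 1], "turn": [0, 0, 0], "grip": 0.1}, {"slide": [0.01, 0, 1], "turn": [0, 0, 0], "grip": 0.1}])

```text
time: 7.55
tool_pos: [0.5657, 0.3143, 0.1075]
eef_rot: [-2.348, -2.086, 0.003]
contact_force: [-0.1, 0.0, -4.8]
finger_gap: 0.0229
grasp_force: 49.8
```

Emit:
drive_tool(moves=[{"slide": [0, 0, 0.1], "turn": [0, 0, 0], "grip": 0.1}, {"slide": [0, 0, 0.2], "turn": [0, 0, 0], "grip": 0.1}, {"slide": [0, 0, 0.28], "turn": [0, 0, 0], "grip": 0.1}, {"slide": [0, 0, 0.33], "turn": [0, 0, 0], "grip": 0.1}, {"slide": [0, 0, 0.35], "turn": [0, 0, 0], "grip": 0.1}, {"slide": [0, 0, 0.36], "turn": [0, 0, 0], "grip": 0.1}, {"slide": [0, 0, 0.37], "turn": [0, 0, 0], "grip": 0.1}, {"slide": [0, 0, 0.37], "turn": [0, 0, 0], "grip": 0.1}])

```text
time: 8.35
tool_pos: [0.5661, 0.3152, 0.0715]
eef_rot: [-2.348, -2.087, -0.001]
contact_force: [-0.2, 0.1, -5.1]
finger_gap: 0.0222
grasp_force: 50.1
```

Emit:
drive_tool(moves=[{"slide": [0, 0, 0.01], "turn": [0, 0, 0], "grip": 0.1}, {"slide": [0, 0, 0.015], "turn": [0, 0, 0], "grip": 0.1}, {"slide": [0, 0, 0.02], "turn": [0, 0, 0], "grip": 0.1}, {"slide": [0, 0, 0.02], "turn": [0, 0, 0], "grip": 0.1}, {"slide": [0, 0, 0.02], "turn": [0, 0, 0], "grip": 0.1}])

```text
time: 8.85
tool_pos: [0.5661, 0.3152, 0.0694]
eef_rot: [-2.348, -2.087, -0.0]
contact_force: [-0.5, 0.0, -4.7]
finger_gap: 0.0224
grasp_force: 50.1
```

Emit:
drive_tool(moves=[{"slide": [0, 0, 0.005], "turn": [0, 0, 0], "grip": 0.1}, {"slide": [0, 0, 0.01], "turn": [0, 0, 0], "grip": 0.1}, {"slide": [0, 0, 0.01], "turn": [0, 0, 0], "grip": 0.1}])

```text
time: 9.15
tool_pos: [0.5662, 0.3153, 0.0692]
eef_rot: [2.348, 2.087, 0.001]
contact_force: [-3.6, -0.8, 6.0]
finger_gap: 0.0226
grasp_force: 51.1
```

In contact with the floor, so I release and rise.

Emit:
drive_tool(moves=[{"slide": [0, 0, 0], "turn": [0, 0, 0], "grip": 0.35}, {"slide": [0, 0, 0], "turn": [0, 0, 0], "grip": 0.6}, {"slide": [0, 0, 0], "turn": [0, 0, 0], "grip": 1}, {"slide": [0, 0, 0], "turn": [0, 0, 0], "grip": 1}, {"slide": [0, 0, 0], "turn": [0, 0, 0], "grip": 1}, {"slide": [0, 0, -0.2], "turn": [0, 0, 0], "grip": 1}, {"slide": [0, 0, -0.6], "turn": [0, 0, 0], "grip": 1}, {"slide": [0, 0, -1], "turn": [0, 0, 0], "grip": 1}])

```text
time: 9.95
tool_pos: [0.5657, 0.3149, 0.1691]
eef_rot: [-2.348, -2.087, 0.002]
contact_force: [1.1, -0.1, 0.7]
finger_gap: 0.0854
grasp_force: 0.0
```

Emit:
drive_tool(moves=[{"slide": [0, 0, -0.2], "turn": [0, 0, 0], "grip": 1}, {"slide": [-0.4, 0, -0.2], "turn": [0, 0, 0], "grip": 1}, {"slide": [-0.8, 0, -0.2], "turn": [0, 0, 0], "grip": 1}, {"slide": [-1, -0.04, -0.2], "turn": [0, 0, 0], "grip": 1}])

```text
time: 10.35
tool_pos: [0.5502, 0.214, 0.1885]
eef_rot: [2.349, 2.086, -0.0]
contact_force: [0.1, 0.8, 0.8]
finger_gap: 0.0854
grasp_force: 0.0
```

Emit:
drive_tool(moves=[{"slide": [-0.5, -0.02, 0], "turn": [0, 0, 0], "grip": 1}, {"slide": [-1, -0.04, 0], "turn": [0, 0, 0], "grip": 1}])

```text
time: 10.55
tool_pos: [0.5341, 0.1164, 0.1883]
eef_rot: [2.347, 2.089, 0.0]
contact_force: [1.4, 0.6, 0.0]
finger_gap: 0.0851
grasp_force: 0.0
```

Emit:
drive_tool(moves=[{"slide": [-0.5, -0.02, 0], "turn": [0, 0, 0], "grip": 1}, {"slide": [-1, -0.04, 0], "turn": [0, 0, 0], "grip": 1}])

```text
time: 10.75
tool_pos: [0.5183, 0.0171, 0.1885]
eef_rot: [2.347, 2.088, 0.001]
contact_force: [1.1, 0.1, -0.1]
finger_gap: 0.0854
grasp_force: 0.0
```

Emit:
drive_tool(moves=[{"slide": [-0.5, -0.02, 0], "turn": [0, 0, 0], "grip": 1}, {"slide": [-1, -0.04, 0], "turn": [0, 0, 0], "grip": 1}])

```text
time: 10.95
tool_pos: [0.5026, -0.0818, 0.1886]
eef_rot: [2.347, 2.087, 0.001]
contact_force: [2.1, 0.2, 0.1]
finger_gap: 0.0855
grasp_force: 0.0
```

Emit:
drive_tool(moves=[{"slide": [-0.5, -0.02, 0], "turn": [0, 0, 0], "grip": 1}, {"slide": [-1, -0.04, 0], "turn": [0, 0, 0], "grip": 1}, {"slide": [-1, -0.04, 0], "turn": [0, 0, 0], "grip": 1}, {"slide": [-1, -0.04, 0], "turn": [0, 0, 0], "grip": 1}])

```text
time: 11.35
tool_pos: [0.4873, -0.1797, 0.1882]
eef_rot: [-2.35, -2.084, -0.0]
contact_force: [1.2, 0.5, -0.0]
finger_gap: 0.0858
grasp_force: 0.0
```

```bash
python3 -c "
from h import *
goto((.4762,-.2485,.120),-.12)
p,d=bot.read_camera('top');cv2.imwrite('pics/t1.png',p[:,:,::-1]);W=world('top',d)[165:215,140:190].reshape(-1,3);Q=W[W[:,2]>.095];print(len(Q),Q.mean(0))"
```

```text
slide [-0.696 -0.028  0.682] turn [-0. -0.  0.]
78 [0.56636919 0.31116404 0.10568004]
```

View pics/t1.png

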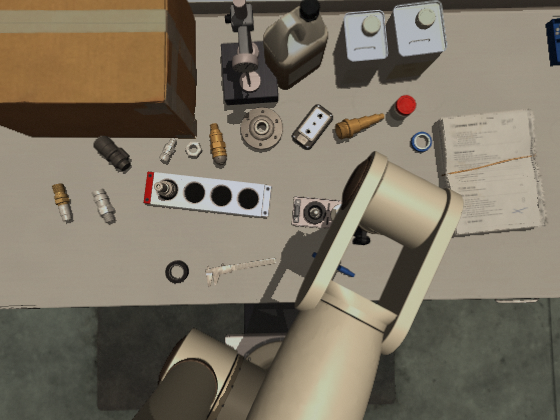

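The arbor stands upright in the first recess at (163,188). Next is the hex adapter.

Emit:
drive_tool(moves=[{"slide": [-0.35, -0.015, 0], "turn": [0, 0, 0], "grip": 1}, {"slide": [-0.7, -0.03, 0], "turn": [0, 0, 0], "grip": 1}, {"slide": [-0.7, -0.03, 0.1], "turn": [0, 0, 0], "grip": 1}, {"slide": [-0.7, -0.03, 0.4], "turn": [0, 0, 0], "grip": 1}, {"slide": [-0.7, -0.03, 0.7], "turn": [0, 0, 0], "grip": 1}, {"slide": [-0.7, -0.03, 0.7], "turn": [0, 0, 0], "grip": 1}])

```text
time: 12.0
tool_pos: [0.4755, -0.2454, 0.1149]
eef_rot: [-2.342, -2.085, 0.001]
contact_force: [-0.4, 0.7, 0.5]
finger_gap: 0.0856
grasp_force: 0.0
```

Emit:
drive_tool(moves=[{"slide": [0, 0, 0.3], "turn": [0, 0, 0], "grip": 1}, {"slide": [0, 0, 0.52], "turn": [0, 0, 0], "grip": 1}, {"slide": [0, 0, 0.52], "turn": [0, 0, 0], "grip": 1}, {"slide": [0, 0, 0.52], "turn": [0, 0, 0], "grip": 0.6}, {"slide": [0, 0, 0.52], "turn": [0, 0, 0], "grip": 0.55}, {"slide": [0, 0, 0.52], "turn": [0, 0, 0], "grip": 0.5}, {"slide": [0, 0, 0.52], "turn": [0, 0, 0], "grip": 0.4}, {"slide": [0, 0, 0.52], "turn": [0, 0, 0], "grip": 0.3}, {"slide": [0, 0, 0.52], "turn": [0, 0, 0], "grip": 0.3}, {"slide": [0, 0, 0.52], "turn": [0, 0, 0], "grip": 0.3}])

```text
time: 13.0
tool_pos: [0.4768, -0.2484, 0.0677]
eef_rot: [2.347, 2.086, 0.0]
contact_force: [-3.4, 1.8, 9.8]
finger_gap: 0.0376
grasp_force: 49.1
```

Emit:
drive_tool(moves=[{"slide": [0, 0, -0.1], "turn": [0, 0, 0], "grip": 0.3}, {"slide": [0, 0, -0.3], "turn": [0, 0, 0], "grip": 0.3}, {"slide": [0, 0, -0.6], "turn": [0, 0, 0], "grip": 0.3}, {"slide": [0, 0, -0.9], "turn": [0, 0, 0], "grip": 0.3}, {"slide": [0, 0, -1], "turn": [0, 0, 0], "grip": 0.3}])

```text
time: 13.5
tool_pos: [0.4772, -0.2486, 0.1698]
eef_rot: [2.345, 2.085, 0.002]
contact_force: [0.7, -0.9, -2.6]
finger_gap: 0.0374
grasp_force: 51.1
```

Emit:
drive_tool(moves=[{"slide": [0, 0, -0.3], "turn": [0, 0, 0], "grip": 0.3}, {"slide": [0, 0, -0.4], "turn": [0, 0, 0], "grip": 0.3}, {"slide": [0, 0, -0.4], "turn": [0, 0, 0], "grip": 0.3}])

```text
time: 13.8
tool_pos: [0.4768, -0.2483, 0.2069]
eef_rot: [2.347, 2.086, 0.001]
contact_force: [0.1, 0.4, -3.5]
finger_gap: 0.0373
grasp_force: 51.3
```

```bash
python3 -c "
from h import *
goto((.5565,.2394,.2),-.12)"
```

```text
slide [4.936 0.22  0.066] turn [0.002 0.001 0.003]
```

Emit:
drive_tool(moves=[{"slide": [0.15, 0, 0], "turn": [0, 0, 0], "grip": 0.3}, {"slide": [0.4, 0.01, 0], "turn": [0, 0, 0], "grip": 0.3}, {"slide": [0.7, 0.03, 0], "turn": [0, 0, 0], "grip": 0.3}, {"slide": [1, 0.045, 0], "turn": [0, 0, 0], "grip": 0.3}])

```text
time: 14.2
tool_pos: [0.4922, -0.1475, 0.2045]
eef_rot: [-2.347, -2.085, 0.001]
contact_force: [0.3, -0.4, -2.8]
finger_gap: 0.0372
grasp_force: 51.2
```

Emit:
drive_tool(moves=[{"slide": [0.3, 0.01, 0], "turn": [0, 0, 0], "grip": 0.3}, {"slide": [0.65, 0.02, 0], "turn": [0, 0, 0], "grip": 0.3}, {"slide": [1, 0.045, 0], "turn": [0, 0, 0], "grip": 0.3}])

```text
time: 14.5
tool_pos: [0.5081, -0.0484, 0.2046]
eef_rot: [-2.347, -2.086, 0.002]
contact_force: [0.2, -0.0, -3.0]
finger_gap: 0.0376
grasp_force: 51.2
```

Emit:
drive_tool(moves=[{"slide": [0.3, 0.01, 0], "turn": [0, 0, 0], "grip": 0.3}, {"slide": [0.65, 0.02, 0], "turn": [0, 0, 0], "grip": 0.3}, {"slide": [1, 0.045, 0], "turn": [0, 0, 0], "grip": 0.3}])

```text
time: 14.8
tool_pos: [0.5242, 0.0504, 0.2047]
eef_rot: [-2.347, -2.086, 0.002]
contact_force: [0.7, -0.1, -2.3]
finger_gap: 0.0372
grasp_force: 51.2
```

Emit:
drive_tool(moves=[{"slide": [0.3, 0.01, 0], "turn": [0, 0, 0], "grip": 0.3}, {"slide": [0.65, 0.02, 0], "turn": [0, 0, 0], "grip": 0.3}, {"slide": [1, 0.045, 0], "turn": [0, 0, 0], "grip": 0.3}])

```text
time: 15.1
tool_pos: [0.5403, 0.1491, 0.2046]
eef_rot: [-2.347, -2.087, 0.003]
contact_force: [0.5, 0.5, -3.0]
finger_gap: 0.0375
grasp_force: 51.2
```

Emit:
drive_tool(moves=[{"slide": [0.3, 0.01, 0], "turn": [0, 0, 0], "grip": 0.3}, {"slide": [0.6, 0.02, 0], "turn": [0, 0, 0], "grip": 0.3}, {"slide": [0.8, 0.04, 0], "turn": [0, 0, 0], "grip": 0.3}, {"slide": [0.93, 0.04, 0], "turn": [0, 0, 0], "grip": 0.3}, {"slide": [0.93, 0.04, 0], "turn": [0, 0, 0], "grip": 0.3}, {"slide": [0.93, 0.04, 0], "turn": [0, 0, 0], "grip": 0.3}, {"slide": [0.93, 0.04, 0], "turn": [0, 0, 0], "grip": 0.3}])

```text
time: 15.8
tool_pos: [0.5559, 0.2382, 0.2061]
eef_rot: [-2.349, -2.086, 0.001]
contact_force: [0.5, 0.1, -3.1]
finger_gap: 0.0373
grasp_force: 51.2
```

```bash
python3 -c "
from h import *
goto((.5565,.2394,.068),-.12)"
```

```text
slide [0.013 0.005 1.381] turn [-0.     0.     0.002]
```

Emit:
drive_tool(moves=[{"slide": [0, 0, 0.3], "turn": [0, 0, 0], "grip": 0.3}, {"slide": [0.01, 0, 0.6], "turn": [0, 0, 0], "grip": 0.3}, {"slide": [0.01, 0, 0.9], "turn": [0, 0, 0], "grip": 0.3}, {"slide": [0.01, 0, 1], "turn": [0, 0, 0], "grip": 0.3}, {"slide": [0.01, 0, 1], "turn": [0, 0, 0], "grip": 0.3}])

```text
time: 16.3
tool_pos: [0.5557, 0.2393, 0.1055]
eef_rot: [-2.348, -2.086, 0.003]
contact_force: [-1.1, -0.1, -2.0]
finger_gap: 0.0374
grasp_force: 51.2
```

Emit:
drive_tool(moves=[{"slide": [0, 0, 0.1], "turn": [0, 0, 0], "grip": 0.3}, {"slide": [0, 0, 0.2], "turn": [0, 0, 0], "grip": 0.3}, {"slide": [0, 0, 0.28], "turn": [0, 0, 0], "grip": 0.3}, {"slide": [0, 0, 0.32], "turn": [0, 0, 0], "grip": 0.3}, {"slide": [0, 0, 0.34], "turn": [0, 0, 0], "grip": 0.3}, {"slide": [0, 0, 0.35], "turn": [0, 0, 0], "grip": 0.3}, {"slide": [0, 0, 0.36], "turn": [0, 0, 0], "grip": 0.3}, {"slide": [0, 0, 0.36], "turn": [0, 0, 0], "grip": 0.3}, {"slide": [0, 0, 0.36], "turn": [0, 0, 0], "grip": 0.3}])

```text
time: 17.2
tool_pos: [0.5563, 0.2401, 0.0706]
eef_rot: [2.348, 2.087, 0.001]
contact_force: [-0.9, -0.3, -3.2]
finger_gap: 0.0375
grasp_force: 51.2
```

Emit:
drive_tool(moves=[{"slide": [0, 0, 0.01], "turn": [0, 0, 0], "grip": 0.3}, {"slide": [0, 0, 0.02], "turn": [0, 0, 0], "grip": 0.3}, {"slide": [0, 0, 0.025], "turn": [0, 0, 0], "grip": 0.3}, {"slide": [0, 0, 0.025], "turn": [0, 0, 0], "grip": 0.3}, {"slide": [0, 0, 0.025], "turn": [0, 0, 0], "grip": 0.3}])

```text
time: 17.7
tool_pos: [0.5562, 0.24, 0.0679]
eef_rot: [-2.348, -2.087, -0.0]
contact_force: [-0.2, 0.1, -2.2]
finger_gap: 0.0373
grasp_force: 51.4
```

Emit:
drive_tool(moves=[{"slide": [0, 0, 0.005], "turn": [0, 0, 0], "grip": 0.3}, {"slide": [0, 0, 0.008], "turn": [0, 0, 0], "grip": 0.3}, {"slide": [0, 0, 0.008], "turn": [0, 0, 0], "grip": 0.3}])

```text
time: 18.0
tool_pos: [0.5563, 0.2401, 0.0678]
eef_rot: [2.348, 2.087, 0.001]
contact_force: [-4.1, -1.1, 7.2]
finger_gap: 0.0372
grasp_force: 52.5
```

Emit:
drive_tool(moves=[{"slide": [0, 0, 0], "turn": [0, 0, 0], "grip": 0.55}, {"slide": [0, 0, 0], "turn": [0, 0, 0], "grip": 0.8}, {"slide": [0, 0, 0], "turn": [0, 0, 0], "grip": 1}, {"slide": [0, 0, 0], "turn": [0, 0, 0], "grip": 1}, {"slide": [0, 0, 0], "turn": [0, 0, 0], "grip": 1}, {"slide": [0, 0, -0.2], "turn": [0, 0, 0], "grip": 1}, {"slide": [0, 0, -0.6], "turn": [0, 0, 0], "grip": 1}, {"slide": [0, 0, -1], "turn": [0, 0, 0], "grip": 1}])

```text
time: 18.8
tool_pos: [0.5558, 0.2399, 0.1678]
eef_rot: [-2.347, -2.087, 0.002]
contact_force: [-0.1, 0.3, -0.3]
finger_gap: 0.0855
grasp_force: 0.0
```

Emit:
drive_tool(moves=[{"slide": [0, 0, -0.2], "turn": [0, 0, 0], "grip": 1}, {"slide": [-0.4, 0, -0.2], "turn": [0, 0, 0], "grip": 1}, {"slide": [-0.8, 0, -0.2], "turn": [0, 0, 0], "grip": 1}, {"slide": [-1, -0.05, -0.2], "turn": [0, 0, 0], "grip": 1}])

```text
time: 19.2
tool_pos: [0.5393, 0.139, 0.1871]
eef_rot: [2.349, 2.086, -0.0]
contact_force: [0.5, 0.3, 0.7]
finger_gap: 0.0854
grasp_force: 0.0
```

Emit:
drive_tool(moves=[{"slide": [-0.5, -0.02, 0], "turn": [0, 0, 0], "grip": 1}, {"slide": [-1, -0.05, 0], "turn": [0, 0, 0], "grip": 1}])

```text
time: 19.4
tool_pos: [0.5223, 0.0416, 0.187]
eef_rot: [2.346, 2.089, 0.0]
contact_force: [1.5, 0.3, 0.4]
finger_gap: 0.0855
grasp_force: 0.0
```

Emit:
drive_tool(moves=[{"slide": [-0.5, -0.02, 0], "turn": [0, 0, 0], "grip": 1}, {"slide": [-1, -0.05, 0], "turn": [0, 0, 0], "grip": 1}, {"slide": [-1, -0.05, 0], "turn": [0, 0, 0], "grip": 1}, {"slide": [-1, -0.05, 0], "turn": [0, 0, 0], "grip": 1}])

```text
time: 19.8
tool_pos: [0.506, -0.057, 0.1871]
eef_rot: [-2.351, -2.084, -0.001]
contact_force: [-0.1, 0.7, -0.3]
finger_gap: 0.0853
grasp_force: 0.0
```

```bash
python3 -c "
from h import *
goto((.4842,-.1723,.12),-.12)
p,d=bot.read_camera('top');cv2.imwrite('pics/t2.png',cv2.resize(p[165:250,140:430,::-1],None,fx=2.7,fy=2.7,interpolation=cv2.INTER_CUBIC));W=world('top',d)[165:215,180:210].reshape(-1,3);Q=W[W[:,2]>.095];print(len(Q),Q.mean(0))"
```

```text
slide [-1.171 -0.079  0.671] turn [ 0. -0. -0.]
125 [0.555031   0.23758319 0.10272244]
```

View pics/t2.png

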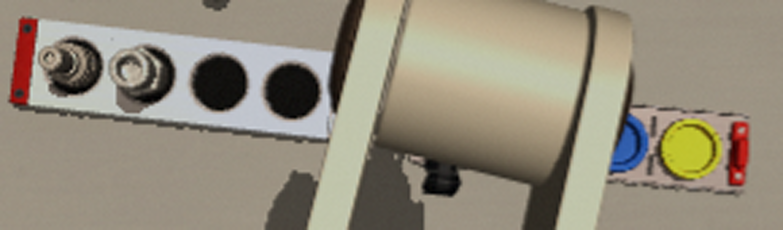

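The arbor and hex adapter stand upright in recesses 1 and 2 (crop about (65,62) and (140,72)), and the yellow and blue cups are empty. Next is the tube stub.

Emit:
drive_tool(moves=[{"slide": [-0.4, -0.03, 0], "turn": [0, 0, 0], "grip": 1}, {"slide": [-0.8, -0.06, 0], "turn": [0, 0, 0], "grip": 1}, {"slide": [-1, -0.08, 0], "turn": [0, 0, 0], "grip": 1}, {"slide": [-1, -0.08, 0], "turn": [0, 0, 0], "grip": 1}])

```text
time: 20.25
tool_pos: [0.4866, -0.1551, 0.1869]
eef_rot: [-2.348, -2.087, 0.0]
contact_force: [0.2, 0.9, 0.9]
finger_gap: 0.0852
grasp_force: 0.0
```

Emit:
drive_tool(moves=[{"slide": [-0.17, 0, 0], "turn": [0, 0, 0], "grip": 1}, {"slide": [-0.17, 0, 0], "turn": [0, 0, 0], "grip": 1}, {"slide": [-0.17, 0, 0.3], "turn": [0, 0, 0], "grip": 1}, {"slide": [-0.17, 0, 0.6], "turn": [0, 0, 0], "grip": 1}, {"slide": [-0.17, 0, 0.9], "turn": [0, 0, 0], "grip": 1}, {"slide": [-0.17, 0, 1], "turn": [0, 0, 0], "grip": 1}, {"slide": [-0.17, 0, 1], "turn": [0, 0, 0], "grip": 1}], squeeze=30)

```text
time: 20.95
tool_pos: [0.4844, -0.1699, 0.0862]
eef_rot: [-2.345, -2.087, 0.001]
contact_force: [0.5, 0.3, 0.2]
finger_gap: 0.0852
grasp_force: 0.0
```

Emit:
drive_tool(moves=[{"slide": [0, 0, 0.3], "turn": [0, 0, 0], "grip": 1}, {"slide": [0, 0, 0.54], "turn": [0, 0, 0], "grip": 1}, {"slide": [0, 0, 0.54], "turn": [0, 0, 0], "grip": 1}, {"slide": [0, 0, 0.54], "turn": [0, 0, 0], "grip": 0.45}, {"slide": [0, 0, 0.54], "turn": [0, 0, 0], "grip": 0.4}, {"slide": [0, 0, 0.54], "turn": [0, 0, 0], "grip": 0.35}, {"slide": [0, 0, 0.54], "turn": [0, 0, 0], "grip": 0.3}, {"slide": [0, 0, 0.54], "turn": [0, 0, 0], "grip": 0.2}, {"slide": [0, 0, 0.54], "turn": [0, 0, 0], "grip": 0.1}, {"slide": [0, 0, 0.54], "turn": [0, 0, 0], "grip": 0.1}, {"slide": [0, 0, 0.54], "turn": [0, 0, 0], "grip": 0.1}])

```text
time: 22.05
tool_pos: [0.4849, -0.1715, 0.0338]
eef_rot: [2.347, 2.086, 0.001]
contact_force: [-1.4, 0.8, 8.1]
finger_gap: 0.0254
grasp_force: 29.5
```

Emit:
drive_tool(moves=[{"slide": [0, 0, -0.1], "turn": [0, 0, 0], "grip": 0.1}, {"slide": [0, 0, -0.3], "turn": [0, 0, 0], "grip": 0.1}, {"slide": [0, 0, -0.6], "turn": [0, 0, 0], "grip": 0.1}, {"slide": [0, 0, -0.9], "turn": [0, 0, 0], "grip": 0.1}, {"slide": [0, 0, -1], "turn": [0, 0, 0], "grip": 0.1}, {"slide": [0, 0, -1], "turn": [0, 0, 0], "grip": 0.1}])

```text
time: 22.65
tool_pos: [0.485, -0.1716, 0.1345]
eef_rot: [2.346, 2.086, 0.001]
contact_force: [-0.1, -1.1, -1.6]
finger_gap: 0.0248
grasp_force: 29.7
```

```bash
python3 -c "
from h import *
goto((.5466,.1637,.134),-.12)"
```

```text
slide [3.402e+00 2.190e-01 3.000e-03] turn [0.003 0.001 0.003]
```

Emit:
drive_tool(moves=[{"slide": [0.15, 0, 0], "turn": [0, 0, 0], "grip": 0.1}, {"slide": [0.4, 0.02, 0], "turn": [0, 0, 0], "grip": 0.1}, {"slide": [0.7, 0.04, 0], "turn": [0, 0, 0], "grip": 0.1}, {"slide": [1, 0.065, 0], "turn": [0, 0, 0], "grip": 0.1}])

```text
time: 23.05
tool_pos: [0.502, -0.0709, 0.1314]
eef_rot: [-2.347, -2.085, 0.002]
contact_force: [1.0, -0.5, -0.5]
finger_gap: 0.0247
grasp_force: 29.8
```

Emit:
drive_tool(moves=[{"slide": [0.3, 0.02, 0], "turn": [0, 0, 0], "grip": 0.1}, {"slide": [0.65, 0.04, 0], "turn": [0, 0, 0], "grip": 0.1}, {"slide": [1, 0.065, 0], "turn": [0, 0, 0], "grip": 0.1}])

```text
time: 23.35
tool_pos: [0.52, 0.0279, 0.1315]
eef_rot: [-2.347, -2.086, 0.002]
contact_force: [1.5, -0.9, -1.2]
finger_gap: 0.025
grasp_force: 29.8
```

Emit:
drive_tool(moves=[{"slide": [0.3, 0.02, 0], "turn": [0, 0, 0], "grip": 0.1}, {"slide": [0.65, 0.04, 0], "turn": [0, 0, 0], "grip": 0.1}, {"slide": [1, 0.065, 0], "turn": [0, 0, 0], "grip": 0.1}])

```text
time: 23.65
tool_pos: [0.5381, 0.1265, 0.1314]
eef_rot: [-2.347, -2.086, 0.003]
contact_force: [1.4, -0.9, -0.7]
finger_gap: 0.0251
grasp_force: 29.8
```

Emit:
drive_tool(moves=[{"slide": [0.2, 0.02, 0], "turn": [0, 0, 0], "grip": 0.1}, {"slide": [0.35, 0.02, 0], "turn": [0, 0, 0], "grip": 0.1}, {"slide": [0.4, 0.02, 0], "turn": [0, 0, 0], "grip": 0.1}, {"slide": [0.4, 0.02, 0], "turn": [0, 0, 0], "grip": 0.1}, {"slide": [0.4, 0.02, 0], "turn": [0, 0, 0], "grip": 0.1}, {"slide": [0.4, 0.02, 0], "turn": [0, 0, 0], "grip": 0.1}])

```text
time: 24.25
tool_pos: [0.5457, 0.163, 0.133]
eef_rot: [2.349, 2.086, -0.0]
contact_force: [-0.1, -0.1, -0.8]
finger_gap: 0.0247
grasp_force: 29.8
```

```bash
python3 -c "
from h import *
goto((.5466,.1637,.037),-.12)"
```

```text
slide [0.008 0.009 0.96 ] turn [-0.     0.     0.002]
```

Emit:
drive_tool(moves=[{"slide": [0, 0, 0.25], "turn": [0, 0, 0], "grip": 0.1}, {"slide": [0.01, 0.01, 0.5], "turn": [0, 0, 0], "grip": 0.1}, {"slide": [0.01, 0.01, 0.7], "turn": [0, 0, 0], "grip": 0.1}, {"slide": [0.01, 0.01, 0.82], "turn": [0, 0, 0], "grip": 0.1}, {"slide": [0.01, 0.01, 0.9], "turn": [0, 0, 0], "grip": 0.1}, {"slide": [0.01, 0.01, 0.93], "turn": [0, 0, 0], "grip": 0.1}, {"slide": [0.01, 0.01, 0.95], "turn": [0, 0, 0], "grip": 0.1}, {"slide": [0.01, 0.01, 0.96], "turn": [0, 0, 0], "grip": 0.1}, {"slide": [0.01, 0.01, 0.96], "turn": [0, 0, 0], "grip": 0.1}])

```text
time: 25.15
tool_pos: [0.547, 0.1648, 0.0375]
eef_rot: [2.348, 2.087, 0.001]
contact_force: [-0.5, -0.1, 0.0]
finger_gap: 0.0253
grasp_force: 29.8
```

Emit:
drive_tool(moves=[{"slide": [0, 0, 0.01], "turn": [0, 0, 0], "grip": 0.1}, {"slide": [0, 0, 0.02], "turn": [0, 0, 0], "grip": 0.1}, {"slide": [0, 0, 0.025], "turn": [0, 0, 0], "grip": 0.1}, {"slide": [0, 0, 0.025], "turn": [0, 0, 0], "grip": 0.1}, {"slide": [0, 0, 0.025], "turn": [0, 0, 0], "grip": 0.1}])

```text
time: 25.65
tool_pos: [0.5468, 0.1647, 0.0345]
eef_rot: [-2.348, -2.087, -0.0]
contact_force: [0.6, 0.5, -0.3]
finger_gap: 0.0249
grasp_force: 29.8
```

Emit:
drive_tool(moves=[{"slide": [0, 0, 0.005], "turn": [0, 0, 0], "grip": 0.1}, {"slide": [0, 0, 0.01], "turn": [0, 0, 0], "grip": 0.1}, {"slide": [0, 0, 0.01], "turn": [0, 0, 0], "grip": 0.1}])

```text
time: 25.95
tool_pos: [0.5469, 0.1648, 0.0339]
eef_rot: [2.348, 2.087, 0.001]
contact_force: [-1.6, -0.0, 3.8]
finger_gap: 0.0248
grasp_force: 30.3
```

Emit:
drive_tool(moves=[{"slide": [0, 0, 0], "turn": [0, 0, 0], "grip": 0.35}, {"slide": [0, 0, 0], "turn": [0, 0, 0], "grip": 0.6}, {"slide": [0, 0, 0], "turn": [0, 0, 0], "grip": 1}, {"slide": [0, 0, 0], "turn": [0, 0, 0], "grip": 1}, {"slide": [0, 0, 0], "turn": [0, 0, 0], "grip": 1}, {"slide": [0, 0, -0.2], "turn": [0, 0, 0], "grip": 1}, {"slide": [0, 0, -0.6], "turn": [0, 0, 0], "grip": 1}, {"slide": [0, 0, -1], "turn": [0, 0, 0], "grip": 1}, {"slide": [0, 0, -1], "turn": [0, 0, 0], "grip": 1}])

```text
time: 26.85
tool_pos: [0.5489, 0.1651, 0.139]
eef_rot: [2.345, 2.085, 0.011]
contact_force: [0.3, 0.4, -0.4]
finger_gap: 0.0851
grasp_force: 0.0
```

Emit:
drive_tool(moves=[{"slide": [-0.4, -0.03, 0], "turn": [0, 0, 0], "grip": 1}, {"slide": [-0.8, -0.06, 0], "turn": [0, 0, 0], "grip": 1}, {"slide": [-1, -0.08, 0], "turn": [0, 0, 0], "grip": 1}])

```text
time: 27.15
tool_pos: [0.5265, 0.0643, 0.1332]
eef_rot: [2.349, 2.086, -0.001]
contact_force: [1.1, 1.3, 0.8]
finger_gap: 0.0855
grasp_force: 0.0
```

Emit:
drive_tool(moves=[{"slide": [-0.5, -0.04, 0], "turn": [0, 0, 0], "grip": 1}, {"slide": [-1, -0.08, 0], "turn": [0, 0, 0], "grip": 1}, {"slide": [-1, -0.08, 0], "turn": [0, 0, 0], "grip": 1}, {"slide": [-1, -0.08, 0], "turn": [0, 0, 0], "grip": 1}])

```text
time: 27.55
tool_pos: [0.5073, -0.033, 0.1334]
eef_rot: [-2.35, -2.084, -0.0]
contact_force: [-0.0, 0.3, -0.3]
finger_gap: 0.0855
grasp_force: 0.0
```

```bash
python3 -c "
from h import *
goto((.4938,-.0970,.1),-.12)
p,d=bot.read_camera('top');cv2.imwrite('pics/t3.png',cv2.resize(p[165:250,140:430,::-1],None,fx=2.7,fy=2.7,interpolation=cv2.INTER_CUBIC))
p,d=bot.read_camera('scene');cv2.imwrite('pics/s3.png',cv2.resize(p[160:300,100:440,::-1],None,fx=2.3,fy=2.3,interpolation=cv2.INTER_CUBIC))"
```

```text
slide [-0.652 -0.057  0.333] turn [-0. -0.  0.]
```

View pics/s3.png

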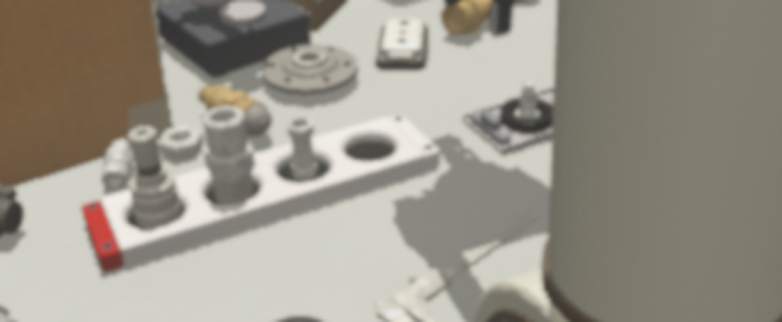

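The arbor, hex adapter and tube stand upright in recesses 1, 2 and 3 (crop (150,180), (228,155), (302,150)). The fourth recess is free and the barb still stands in its black cup at (528,105). Next is the barb.

Emit:
drive_tool(moves=[{"slide": [-0.35, -0.03, 0], "turn": [0, 0, 0], "grip": 1}, {"slide": [-0.65, -0.06, 0], "turn": [0, 0, 0], "grip": 1}, {"slide": [-0.65, -0.06, 0], "turn": [0, 0, 0], "grip": 1}, {"slide": [-0.65, -0.06, 0.3], "turn": [0, 0, 0], "grip": 1}, {"slide": [-0.65, -0.06, 0.6], "turn": [0, 0, 0], "grip": 1}, {"slide": [-0.65, -0.06, 0.8], "turn": [0, 0, 0], "grip": 1}, {"slide": [-0.65, -0.06, 0.8], "turn": [0, 0, 0], "grip": 1}, {"slide": [-0.65, -0.06, 0.8], "turn": [0, 0, 0], "grip": 1}], squeeze=30)

```text
time: 28.45
tool_pos: [0.4943, -0.0949, 0.054]
eef_rot: [-2.346, -2.089, -0.0]
contact_force: [0.2, 0.5, 1.4]
finger_gap: 0.0853
grasp_force: 0.0
```

```bash
python3 -c "
from h import *
goto((.4938,-.0967,.022),-.12)"
```

```text
slide [-0.019 -0.003  0.32 ] turn [-0.    -0.     0.005]
```

Emit:
drive_tool(moves=[{"slide": [-0.02, 0, 0.2], "turn": [0, 0, 0], "grip": 1}, {"slide": [-0.02, 0, 0.31], "turn": [0, 0, 0], "grip": 1}, {"slide": [-0.02, 0, 0.31], "turn": [0, 0, 0], "grip": 0.6}, {"slide": [-0.02, 0, 0.31], "turn": [0, 0, 0], "grip": 0.4}, {"slide": [-0.02, 0, 0.31], "turn": [0, 0, 0], "grip": 0.35}, {"slide": [-0.02, 0, 0.31], "turn": [0, 0, 0], "grip": 0.3}, {"slide": [-0.02, 0, 0.31], "turn": [0, 0, 0], "grip": 0.25}, {"slide": [-0.02, 0, 0.31], "turn": [0, 0, 0], "grip": 0.2}, {"slide": [-0.02, 0, 0.31], "turn": [0, 0, 0], "grip": 0.15}, {"slide": [-0.02, 0, 0.31], "turn": [0, 0, 0], "grip": 0.1}, {"slide": [-0.02, 0, 0.31], "turn": [0, 0, 0], "grip": 0.1}, {"slide": [-0.02, 0, 0.31], "turn": [0, 0, 0], "grip": 0.1}])

```text
time: 29.65
tool_pos: [0.494, -0.098, 0.0232]
eef_rot: [2.348, 2.087, 0.001]
contact_force: [-1.3, 1.7, 7.4]
finger_gap: 0.0203
grasp_force: 29.2
```

Emit:
drive_tool(moves=[{"slide": [0, 0, -0.03], "turn": [0, 0, 0], "grip": 0.1}, {"slide": [0, 0, -0.06], "turn": [0, 0, 0], "grip": 0.1}, {"slide": [0, 0, -0.06], "turn": [0, 0, 0], "grip": 0.1}])

```text
time: 29.95
tool_pos: [0.4939, -0.0979, 0.029]
eef_rot: [2.348, 2.087, 0.001]
contact_force: [0.3, -0.5, -1.2]
finger_gap: 0.0198
grasp_force: 28.8
```

Emit:
drive_tool(moves=[{"slide": [0, 0, -0.1], "turn": [0, 0, 0], "grip": 0.1}, {"slide": [0, 0, -0.3], "turn": [0, 0, 0], "grip": 0.1}, {"slide": [0, 0, -0.5], "turn": [0, 0, 0], "grip": 0.1}, {"slide": [0, 0, -0.7], "turn": [0, 0, 0], "grip": 0.1}, {"slide": [0, 0, -0.7], "turn": [0, 0, 0], "grip": 0.1}])

```text
time: 30.45
tool_pos: [0.4949, -0.0982, 0.1016]
eef_rot: [2.345, 2.085, 0.003]
contact_force: [0.8, 0.4, -0.7]
finger_gap: 0.0198
grasp_force: 28.8
```

```bash
python3 -c "
from h import *
goto((.5365,.0882,.099),-.12)
p,d=bot.read_camera('scene');cv2.imwrite('pics/s4.png',cv2.resize(p[120:260,240:440,::-1],None,fx=3,fy=3,interpolation=cv2.INTER_CUBIC))"
```

```text
slide [1.9   0.195 0.025] turn [0.005 0.001 0.003]
```

View pics/s4.png

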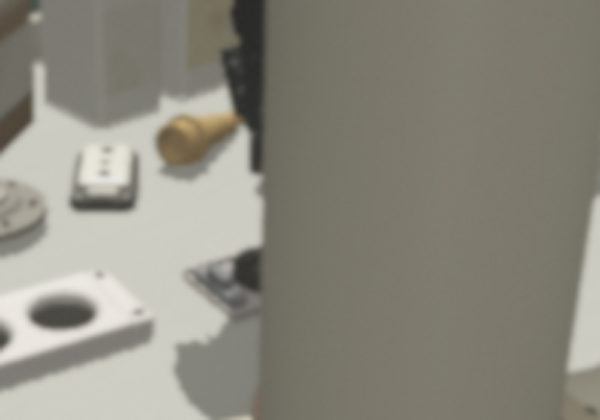

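The cup edge at (248,270) shows no plug standing in it, and the gap and grip force have held, so I'll carry on.

Emit:
drive_tool(moves=[{"slide": [0.15, 0, 0], "turn": [0, 0, 0], "grip": 0.1}, {"slide": [0.4, 0.04, 0], "turn": [0, 0, 0], "grip": 0.1}, {"slide": [0.7, 0.07, 0], "turn": [0, 0, 0], "grip": 0.1}, {"slide": [1, 0.1, 0], "turn": [0, 0, 0], "grip": 0.1}])

```text
time: 30.9
tool_pos: [0.5149, 0.002, 0.0976]
eef_rot: [-2.347, -2.086, 0.001]
contact_force: [-0.4, -0.1, -0.5]
finger_gap: 0.0197
grasp_force: 28.8
```

Emit:
drive_tool(moves=[{"slide": [0.3, 0.03, 0], "turn": [0, 0, 0], "grip": 0.1}, {"slide": [0.6, 0.06, 0], "turn": [0, 0, 0], "grip": 0.1}, {"slide": [0.8, 0.09, 0], "turn": [0, 0, 0], "grip": 0.1}, {"slide": [0.9, 0.09, 0], "turn": [0, 0, 0], "grip": 0.1}, {"slide": [0.9, 0.09, 0], "turn": [0, 0, 0], "grip": 0.1}, {"slide": [0.9, 0.09, 0], "turn": [0, 0, 0], "grip": 0.1}, {"slide": [0.9, 0.09, 0], "turn": [0, 0, 0], "grip": 0.1}])

```text
time: 31.6
tool_pos: [0.5346, 0.0878, 0.0984]
eef_rot: [-2.349, -2.086, 0.0]
contact_force: [-0.2, 0.1, -1.9]
finger_gap: 0.0197
grasp_force: 28.8
```

```bash
python3 -c "
from h import *
goto((.5365,.0882,.026),-.12)
p,d=bot.read_camera('scene');cv2.imwrite('pics/s5.png',cv2.resize(p[120:280,140:360,::-1],None,fx=3,fy=3,interpolation=cv2.INTER_CUBIC))"
```

```text
slide [0.006 0.019 0.724] turn [-0.     0.     0.002]
```

View pics/s5.png

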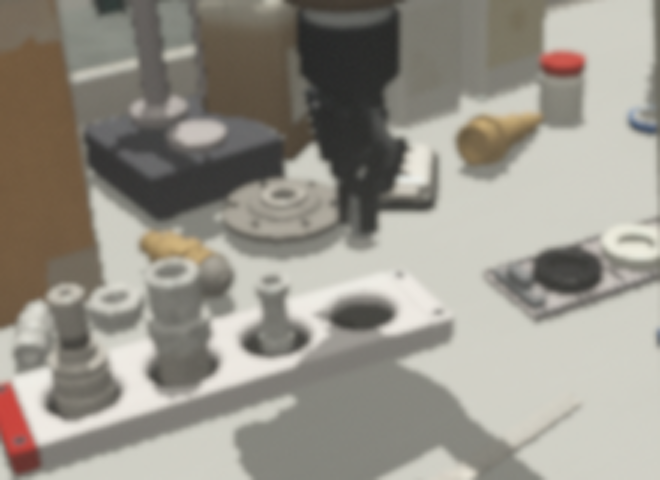

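The plug is held below the fingers at (362,238), level, above the fourth recess at (363,312), and the other three stand upright. I'll lower it.

Emit:
drive_tool(moves=[{"slide": [0, 0.01, 0.25], "turn": [0, 0, 0], "grip": 0.1}, {"slide": [0, 0.02, 0.45], "turn": [0, 0, 0], "grip": 0.1}, {"slide": [0, 0.02, 0.6], "turn": [0, 0, 0], "grip": 0.1}, {"slide": [0, 0.02, 0.67], "turn": [0, 0, 0], "grip": 0.1}, {"slide": [0, 0.02, 0.7], "turn": [0, 0, 0], "grip": 0.1}, {"slide": [0, 0.02, 0.72], "turn": [0, 0, 0], "grip": 0.1}, {"slide": [0, 0.02, 0.73], "turn": [0, 0, 0], "grip": 0.1}, {"slide": [0, 0.02, 0.73], "turn": [0, 0, 0], "grip": 0.1}, {"slide": [0, 0.02, 0.73], "turn": [0, 0, 0], "grip": 0.1}])

```text
time: 32.55
tool_pos: [0.537, 0.0884, 0.026]
eef_rot: [2.348, 2.087, 0.001]
contact_force: [0.9, 0.4, -0.6]
finger_gap: 0.0201
grasp_force: 28.8
```

Emit:
drive_tool(moves=[{"slide": [0, 0, 0.005], "turn": [0, 0, 0], "grip": 0.1}, {"slide": [0, 0, 0.01], "turn": [0, 0, 0], "grip": 0.1}, {"slide": [0, 0, 0.015], "turn": [0, 0, 0], "grip": 0.1}, {"slide": [0, 0, 0.015], "turn": [0, 0, 0], "grip": 0.1}, {"slide": [0, 0, 0.015], "turn": [0, 0, 0], "grip": 0.1}])

```text
time: 33.05
tool_pos: [0.5368, 0.0884, 0.024]
eef_rot: [-2.348, -2.087, 0.0]
contact_force: [-0.1, -0.2, -0.9]
finger_gap: 0.0196
grasp_force: 28.8
```

Emit:
drive_tool(moves=[{"slide": [0, 0, 0.005], "turn": [0, 0, 0], "grip": 0.1}, {"slide": [0, 0, 0.01], "turn": [0, 0, 0], "grip": 0.1}, {"slide": [0, 0, 0.01], "turn": [0, 0, 0], "grip": 0.1}])

```text
time: 33.35
tool_pos: [0.5369, 0.0884, 0.0232]
eef_rot: [-2.348, -2.087, -0.0]
contact_force: [-1.6, -0.2, 4.2]
finger_gap: 0.0201
grasp_force: 29.6
```

Emit:
drive_tool(moves=[{"slide": [0, 0, 0], "turn": [0, 0, 0], "grip": 0.3}, {"slide": [0, 0, 0], "turn": [0, 0, 0], "grip": 0.5}, {"slide": [0, 0, 0], "turn": [0, 0, 0], "grip": 0.8}, {"slide": [0, 0, 0], "turn": [0, 0, 0], "grip": 0.8}, {"slide": [0, 0, -0.2], "turn": [0, 0, 0], "grip": 0.8}, {"slide": [0, 0, -0.6], "turn": [0, 0, 0], "grip": 0.8}, {"slide": [0, 0, -1], "turn": [0, 0, 0], "grip": 0.8}, {"slide": [0, 0, -1], "turn": [0, 0, 0], "grip": 0.8}])

```text
time: 34.15
tool_pos: [0.539, 0.0885, 0.1283]
eef_rot: [2.344, 2.084, 0.009]
contact_force: [0.7, 0.1, -1.1]
finger_gap: 0.0679
grasp_force: 0.0
```

Emit:
drive_tool(moves=[{"slide": [-0.4, 0, -0.2], "turn": [0, 0, 0], "grip": 0.8}, {"slide": [-0.8, 0, -0.4], "turn": [0, 0, 0], "grip": 0.8}, {"slide": [-1, 0, -0.5], "turn": [0, 0, 0], "grip": 0.8}, {"slide": [-1, 0, -0.5], "turn": [0, 0, 0], "grip": 0.8}])

```text
time: 34.55
tool_pos: [0.5254, -0.0132, 0.1743]
eef_rot: [2.349, 2.083, 0.002]
contact_force: [0.8, -0.6, 0.4]
finger_gap: 0.0683
grasp_force: 0.0
```

Emit:
drive_tool(moves=[{"slide": [-0.4, 0, 0], "turn": [0, 0, 0], "grip": 0.8}, {"slide": [-0.8, 0, 0], "turn": [0, 0, 0], "grip": 0.8}, {"slide": [-1, 0, 0], "turn": [0, 0, 0], "grip": 0.8}, {"slide": [-1, 0, 0], "turn": [0, 0, 0], "grip": 0.8}, {"slide": [-1, 0, 0], "turn": [0, 0, 0], "grip": 0.8}, {"slide": [-1, 0, 0], "turn": [0, 0, 0], "grip": 0.8}])

```text
time: 35.15
tool_pos: [0.5135, -0.1092, 0.1727]
eef_rot: [-2.347, -2.088, -0.0]
contact_force: [1.2, 0.3, -0.5]
finger_gap: 0.0685
grasp_force: 0.0
```

```bash
python3 -c "
from h import *
p,d=bot.read_camera('scene');a=cv2.resize(p[160:290,120:320,::-1],(780,507),interpolation=cv2.INTER_CUBIC);cv2.imwrite('pics/s6.png',a)
p,d=bot.read_camera('top');a=cv2.resize(p[160:225,140:280,::-1],(780,362),interpolation=cv2.INTER_CUBIC);cv2.imwrite('pics/t6.png',a)
s=bot.sense();print(s['qvel'].round(3))"
```

```text
[-0.003 -0.002 -0.002 -0.002 -0.002 -0.003]
```

View pics/s6.png

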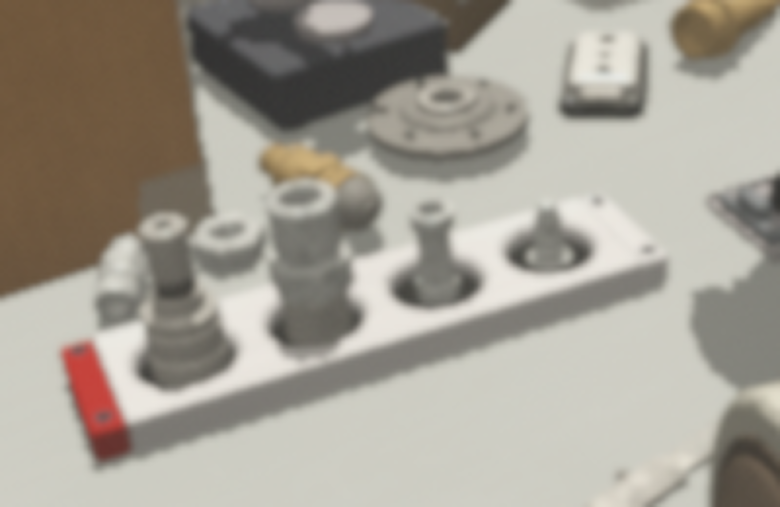

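View pics/t6.png

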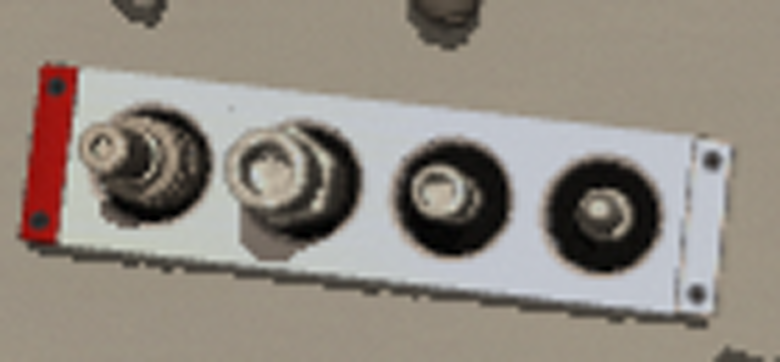

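Both views show the four parts upright on the floors of recesses 1 to 4, in the order arbor, hex adapter, tube, barb. In the top crop they are at (150,160), (300,180), (445,195) and (603,213). The arm is clear of everything.

```bash
python3 -c "
from rig import bot
print(bot.finish_job())"
```

```text
the job is handed in; nothing more can be done
None
```

The job is handed in at about 35 s of robot time: counted from the tray's red end, the arbor, hex adapter, tube stub and barb stand upright in recesses 1 to 4, matching their carrier places, and nothing was dropped or knocked over.

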